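# Fill the rack tray and stack the empty

## Robot

A 6-joint arm with a two-finger parallel gripper is mounted at the origin on a cart in front of the work surface, level with it; the furniture and walls round the work are solid. World frame = base frame: x ahead of the robot, y to its left, z up, the work surface at z = 0. Lengths are in mm, angles in rad, forces in N, time in s.
With the tool pointing down it reaches from about 400 to 925 mm from the base axis. Payload 12.5 kg.
Tool frame: the origin (TCP) lies on the centre line of the jaws, within the pads' length; the fingertips stand 8 mm ahead of it and the grasp point (between the pads) lies 11 mm behind it; z points along the fingers, x is the direction in which the jaws open and shut, and the axes are right-handed (so a half turn about z gives the same grasp; the last joint's range is limited). The gripper opens to 95 mm and grips with 3 to 60 N. Pads are 20 mm wide; open, the fingers measure 119 mm over their backs; the gripper's body (75 mm by 180 mm) begins 59 mm behind the grasp point.
Start: joints at [1.002, 0.491, 1.559, -0, 1.092, -0.106], TCP at [279.021, 559.279, 222.661] pointing down, gripper open.
Joint ranges: [-3.1, 3.1], [-0.84, 2.19], [0.05, 2.79], [-1.13, 4.28], [0.06, 2.93], [-2.69, 2.69]. Speed limits (rad/s): [2.22, 2.22, 2.79, 3.14, 3.14, 3.14].

## Interface

Orientations are given as [roll, pitch, yaw] about the fixed x, y, z axes, in that order (R = Rz(yaw) Ry(pitch) Rx(roll)).
In Python, from cell import env gives the robot as it stands. The module is installed in compiled form; this text tells all that it offers.
- The arm moves only by the tool send_rows, never from a script. Its argument "moves" is a list that holds one entry, the list of rows, each a list of 6 numbers: the shift along the tool's x, y, z as a fraction of full scale, then the turn, a rotation vector about the tool's x, y, z as a fraction of full scale. A call has 1 to 12 rows; each row is the pose to reach, as a shift and turn from the pose commanded when the call began, along the tool's axes at that moment; what a row does not reach only later rows make up. Full scale, the value 1, is 0.3 m for a shift and 90 degrees for a turn. A row lasts 1/12 s, in which the tool goes at most 41.7 mm and 7.16 degrees, less where a joint would pass 70% of its speed; a pose out of reach is approached as far as the arm can. A call with a number of a shift or a turn outside -1 to 1 is refused whole. A call with a gripper value outside its range is refused whole. "grip" is the gripper's target within -1 to 1 (shut at 1, half-way at 0, fully open at -1), set as the call begins (left out, the last holds). The fingers move at their own pace and stop on an object; the grip force is fixed at half the most. Time passes only in rows, so rows that repeat a pose let the fingers close. It gives the time, the measured TCP pose, the force and the opening at its end, in the units of the state.
- env.state(): the state, without advancing time (a new reading comes with each control period).
- env.read_camera(name): name is "side" or "top"; returns a dict with "image" (420x560x3 uint8, red, green, blue), "mtx" (3x3 intrinsics, pixels), "T" (4x4, takes a point from camera to world coordinates). Camera axes: x right, y up, looking along -z (the intrinsics and any distortion apply to the point x, -y, -z); pixel columns grow to the right and rows downward; lengths in mm; the calibration is good to about 2 mm. A picture is of the moment at which its call begins. There is no depth.
- env.job_done(): hands the job in, once; it reports no verdict.
Trained networks look in the newest picture that a camera, given by its name, has taken for a name from the list of things; names that differ only in an ending like _2 or _b are one class to them, and where a whole thing is asked for, a point or a joint stands for the part that bears it (a point fixed in the world has none). Each returns a list of dicts, best first, with "confidence" (0 to 1); they miss things now and then, are a little off and sometimes report something else, mostly with a low value. They report only what shows in the picture. A call takes as long as a camera call. They do not tell look-alikes from the thing itself.
- env.look_for(camera, thing): "xy" ([column, row] in pixels, amid what is visible of it).
- env.outline_of(camera, thing): "region" (420x560 bool, what is visible of it) and "xy" ([column, row] in pixels, amid what is visible of it).
The state is a dict: "t": time; "joints": joint angles; "qvel": joint speeds; "tau": joint torques, N m; "eef_pos": TCP position; "tcp_rot": TCP orientation; "ft_force": force on the tool from outside, world axes, zero at the start; "moment": the same for the moment, N m; "opening": opening from 0.0 (shut) to 1.0 (fully open).
Only numpy, scipy, OpenCV 4.12 (cv2) and the standard library are available. Lean on these libraries where they do the work, as an engineer would, in place of code of your own. Each camera call takes 0.05 s, during which the arm holds its last target. There are 200 camera calls.

## Task

Make one full tray out of two part-filled ones: slide the loose tray along the bench until its mouth meets the mouth of the tray screwed to the bench, then sweep its two bars across without picking any bar up, pressing until the whole row of five is felt to be closed up firmly against the end stop, but gently, so that the stop is not forced. Then stack the emptied tray squarely on the spare empty one, properly seated on its rims, about where that stands, and leave the other tools on the bench alone.

Things in the scene. Friction and masses are not known exactly. Their poses are not given: they have to be found in the camera images.
- rack_tray: Receiving tray screwed to the bench, holding three bars: aluminium base 145 x 105 x 8 mm, two blue side walls. Origin: base underside; x runs along the channel from the mouth (-x) to the end stop (+x). Base from x=-75 to +70 mm; its top, the floor, at z=8. Straight channel from x=-57 mm on, 89 mm wide; walls 5 mm thick, tops at z=34. Five bars packed against the stop fill it: the last just lies wholly inside.
- rack_mouth (a point): Middle of the rack tray's mouth edge, at (-75, 0, 8) mm of that tray. Two blue guide wings, 34 mm high, flare straight outwards from y=+-44.5 at x=-57 to y=+-66 mm at x=-105 and lead the donor tray in; its front edge comes to rest against this edge, which is firm.
- rack_inner (a point): Point on the rack tray's axis at (50, 0, 8) mm of that tray. A black end stop (86 mm wide, thumbscrew top at z=48 mm) crosses the channel; its face has been set anywhere from this point to 12 mm farther along +x, and that setting is not tracked. The stop is firm, but only its brass thumbscrew holds it.
- donor_tray: Donor tray: loose blue tray (0.2 to 0.35 kg) on the bench, holding two bars. Origin: centre of its underside (runner bottoms); +x points to its open mouth. Channel 89 mm wide along x, outside width 99 mm. Floor from x=-60 to +60 mm, top at z=9; side walls and the closed end wall (x=-65 to -60) 5 mm thick, rims at z=34. Docked, its x points the same way as the rack tray's and its origin lies at x=-135 mm there.
- donor_tray_handle (a point): Middle of the donor tray's handle tab, at (-83, 0, 28) mm of the tray: a black upright tab outside the closed end, 12 mm thick (tray y), from x=-100 to -64 mm and z=12 to 38 mm. The tray can be pushed, dragged and lifted by it.
- donor_tray_mouth (a point): Middle of the donor tray's open front edge, on the floor, at (60, 0, 9) mm of the tray; no lip.
- spare_tray: Spare tray: an identical but empty blue tray (0.25 kg), loose on the bench; axes and sizes as for the donor tray, its own black handle tab at (-83, 0, 28) mm. The emptied tray goes on it.
- spare_tray_rims (a point): Middle of the spare tray at rim height, (0, 0, 34) mm. Under each tray two runners (104 mm long, outer faces 41.5 mm either side of the axis) reach 5 mm below the floor. In the stack they drop inside the lower tray's side walls (3 mm play each side), the upper floor rests on these rims, handles on the same side, and its origin stands 29 mm above the lower one's.
- bar_1: Bright steel bar, 20 x 84 x 12 mm (x, y, z), 0.12 kg, lying flat across the channel in the rack tray, number 1 from the end stop, with gaps between it and its neighbours. Origin: centre of its underside; y is its long axis, and its x runs roughly along the tray's x.
- bar_2: Bright steel bar, 20 x 84 x 12 mm (x, y, z), 0.12 kg, lying flat across the channel in the rack tray, number 2 from the end stop, with gaps between it and its neighbours. Origin: centre of its underside; y is its long axis, and its x runs roughly along the tray's x.
- bar_3: Bright steel bar, 20 x 84 x 12 mm (x, y, z), 0.12 kg, lying flat across the channel in the rack tray, number 3 from the end stop, with gaps between it and its neighbours. Origin: centre of its underside; y is its long axis, and its x runs roughly along the tray's x.
- bar_4: Bright steel bar, 20 x 84 x 12 mm (x, y, z), 0.12 kg, lying flat across the channel in the donor tray, the nearer to its mouth, with gaps between it and its neighbours. Origin: centre of its underside; y is its long axis, and its x runs roughly along the tray's x.
- bar_5: Bright steel bar, 20 x 84 x 12 mm (x, y, z), 0.12 kg, lying flat across the channel in the donor tray, the farther from its mouth, with gaps between it and its neighbours. Origin: centre of its underside; y is its long axis, and its x runs roughly along the tray's x.
- tape_roll: Bystander: roll of beige tape, 100 mm across, 25 mm high; origin under its centre.
- red_pliers: Bystander: red-handled pliers, 185 mm long, lying on the bench; origin under the middle.
- marker: Bystander: red and white marker pen, 135 mm long; origin under the middle.
Things that resemble listed ones, but are neither listed nor needed, are in the scene too. Leave any brown or green look-alike of the bar_5 alone.

How it is judged (in metres and radians):
On the way, in this order (a step that is already met when the one before it is completed fails the run):
1. the donor tray is docked: its mouth within 6 mm of the rack tray's base edge, on the channel's axis, both bars still in it (x of donor_tray in the frame of rack_tray between -0.1415 and -0.128 m and y of donor_tray in the frame of rack_tray between -0.007 and 0.007 m and angle between the x axis of donor_tray and the x axis of rack_tray, either way round below 0.1 rad and x of bar_4 in the frame of donor_tray between -0.06 and 0.065 m and x of bar_5 in the frame of donor_tray between -0.06 and 0.065 m), for 0.1 s.
2. the row of five is closed up inside the rack tray and pressed against the end stop (at least 3 N) (x of bar_5 in the frame of rack_tray between -0.047 and -0.02 m and z of bar_1 in the frame of rack_tray between 0.004 and 0.0115 m and z of bar_2 in the frame of rack_tray between 0.004 and 0.0115 m and z of bar_3 in the frame of rack_tray between 0.004 and 0.0115 m and z of bar_4 in the frame of rack_tray between 0.004 and 0.0115 m and z of bar_5 in the frame of rack_tray between 0.004 and 0.0115 m and y of bar_1 in the frame of rack_tray between -0.008 and 0.008 m and y of bar_2 in the frame of rack_tray between -0.008 and 0.008 m and y of bar_3 in the frame of rack_tray between -0.008 and 0.008 m and y of bar_4 in the frame of rack_tray between -0.008 and 0.008 m and y of bar_5 in the frame of rack_tray between -0.008 and 0.008 m and distance between bar_1 and bar_2 below 0.0235 m and distance between bar_2 and bar_3 below 0.0235 m and distance between bar_3 and bar_4 below 0.0235 m and distance between bar_4 and bar_5 below 0.0235 m and contact force between bar_1 and rack_tray above 3 N), for 0.04 s.
3. the emptied tray is seated on the spare tray (x of donor_tray in the frame of spare_tray between -0.015 and 0.015 m and y of donor_tray in the frame of spare_tray between -0.006 and 0.006 m and z of donor_tray in the frame of spare_tray between 0.025 and 0.0315 m and angle between the x axis of donor_tray and the x axis of spare_tray, either way round below 0.08 rad and angle between each of donor_tray, spare_tray's own z axis and vertical below 0.05 rad and height (world z) of spare_tray below 0.006 m), for 0.2 s.
At the end, for the whole second after the job is handed in: All five bars lie flat in the rack tray's straight channel, the last wholly inside, gaps under about 3 mm; the donor tray sits level on the spare tray's rims (29 mm up, within 15 mm lengthwise, 6 mm sideways, 0.08 rad), the spare on the bench; all at rest (all of step 3 and x of bar_5 in the frame of rack_tray between -0.047 and -0.02 m and z of bar_1 in the frame of rack_tray between 0.004 and 0.0115 m and z of bar_2 in the frame of rack_tray between 0.004 and 0.0115 m and z of bar_3 in the frame of rack_tray between 0.004 and 0.0115 m and z of bar_4 in the frame of rack_tray between 0.004 and 0.0115 m and z of bar_5 in the frame of rack_tray between 0.004 and 0.0115 m and y of bar_1 in the frame of rack_tray between -0.008 and 0.008 m and y of bar_2 in the frame of rack_tray between -0.008 and 0.008 m and y of bar_3 in the frame of rack_tray between -0.008 and 0.008 m and y of bar_4 in the frame of rack_tray between -0.008 and 0.008 m and y of bar_5 in the frame of rack_tray between -0.008 and 0.008 m and distance between bar_1 and bar_2 below 0.0235 m and distance between bar_2 and bar_3 below 0.0235 m and distance between bar_3 and bar_4 below 0.0235 m and distance between bar_4 and bar_5 below 0.0235 m and linear speed of each of bar_1, bar_2, bar_3, bar_4, bar_5, donor_tray, spare_tray below 0.02 m/s); the robot touches nothing.
It fails at once if a bar is picked up (more than about 25 mm above the tray floor) (height (world z) of any of bar_1, bar_2, bar_3, bar_4, bar_5 above 0.034 m).
It fails at once if the end stop is forced: more than 45 N between the first bar and the rack tray (contact force between bar_1 and rack_tray above 45 N).
It fails at once if the spare tray is shoved more than 50 mm (distance of spare_tray from where it was at the start of the episode above 0.05 m).
It fails at once if a bystander is moved more than 30 mm (distance of any of tape_roll, red_pliers, marker from where it was at the start of the episode above 0.03 m).
It also fails if it takes over 72 s, if anything falls off the work surface, if the arm or the gripper's body presses on something with over 40 N, if the wrist force passes 120 N, or if a joint passes its speed limit or range.

## Working session

There is one attempt and no reset: what is moved stays moved. The work goes in short steps, Python scripts to look and compute and a tool call to move; the robot and the scene stay as the last step left them, time stands still between calls to the robot, and variables do not carry over. Pictures are saved under pics/ and viewed, about 8 in all and at most 12, crops included, and the job is handed in when it is done.

Besides the shell and the picture viewer there is one more tool, called in YAML: its name, and indented under it one key for each argument. send_rows: Moves the arm, as the interface text tells. Its arguments: {"type":"object","properties":{"moves":{"type":"array","items":{"type":"array","items":{"type":"array","items":{"type":"number"}}}},"grip":{"type":"number"}},"required":["moves"]}

```bash
mkdir -p pics; cat > h.py <<'E'
import numpy as np, cv2
from cell import env
from scipy.spatial.transform import Rotation as R
def ray(c,uv):
    K=c["mtx"];T=np.array(c["T"]);p=np.linalg.inv(K)@[uv[0],uv[1],1]
    return T[:3,3],T[:3,:3]@np.array([p[0],-p[1],-p[2]])
def atz(c,uv,z):
    o,d=ray(c,uv);return o+d*(z-o[2])/d[2]
def proj(c,P):
    T=np.array(c["T"]);q=T[:3,:3].T@(np.array(P)-T[:3,3]);q=np.array([q[0],-q[1],-q[2]]);q=c["mtx"]@q;return q[:2]/q[2]
def save(c,n,crop=None,s=1):
    im=c["image"][:,:,::-1]
    if crop: im=im[crop[1]:crop[3],crop[0]:crop[2]]
    cv2.imwrite("pics/"+n,cv2.resize(im,None,fx=s,fy=s,interpolation=cv2.INTER_CUBIC))
E
python3 - <<'E'
from h import *
np.set_printoptions(precision=1,suppress=True)
ims=[]
for n in ("top","side"):
    c=env.read_camera(n);save(c,n+"0.png",s=1.4);print(n,c["T"],c["mtx"],c.keys())
    for t,z in [("rack_tray",20),("rack_mouth",8),("rack_inner",8),("donor_tray",20),("donor_tray_handle",38),("donor_tray_mouth",9),("spare_tray",20),("spare_tray_rims",34),("bar_5",20),("tape_roll",25),("red_pliers",10),("marker",8)]:
        print(t,[(round(r["confidence"],2),np.round(r["xy"]),atz(c,r["xy"],z)[:2]) for r in env.look_for(n,t)])
print(env.state())
E
```

```text
top [[  -0.     1.    -0.2  309.1]
 [  -1.    -0.     0.    26.6]
 [   0.     0.2    1.  1221.8]
 [   0.     0.     0.     1. ]] [[493.7   0.  274.3]
 [  0.  493.7 209. ]
 [  0.    0.    1. ]] dict_keys(['image', 'mtx', 'T'])
rack_tray [(0.64, array([218., 242.]), array([451.5, 137.3])), (0.63, array([321., 233.]), array([ 467.7, -114.8]))]
rack_mouth [(0.57, array([322., 231.]), array([ 472.2, -119.3])), (0.23, array([212., 243.]), array([450.9, 153.7]))]
rack_inner [(0.58, array([319., 229.]), array([ 478.9, -111.2])), (0.26, array([214., 240.]), array([457.5, 150.7]))]
donor_tray [(0.6, array([323., 232.]), array([ 469.8, -119.3])), (0.59, array([214., 242.]), array([451.1, 148. ]))]
donor_tray_handle [(0.79, array([217., 240.]), array([455.3, 139.7]))]
donor_tray_mouth [(0.98, array([214., 240.]), array([457.3, 149.6])), (0.42, array([129., 196.]), array([573.9, 359.7]))]
spare_tray [(0.72, array([298., 156.]), array([663.3, -64.7])), (0.2, array([215., 242.]), array([451.2, 145.6]))]
spare_tray_rims []
bar_5 [(0.83, array([325., 229.]), array([ 477.1, -124.9])), (0.75, array([21
[... 1517 characters left out ...]
8])), (0.63, array([199., 205.]), array([ 474.6, -190.9])), (0.55, array([357., 185.]), array([398.8, 266.3])), (0.51, array([300., 195.]), array([437.5,  94.2]))]
tape_roll [(0.81, array([143., 246.]), array([ 642.6, -320.1]))]
red_pliers [(0.56, array([404., 226.]), array([574.2, 366.9]))]
marker [(0.71, array([390., 256.]), array([686.9, 307.6]))]
{'t': 1.3, 'joints': array([ 1. ,  0.5,  1.6,  0. ,  1.1, -0.1]), 'qvel': array([-0., -0., -0., -0., -0.,  0.]), 'tau': array([ -0. , -61.2, -25.8,   0.1,   0. ,   0. ]), 'eef_pos': array([279. , 559.3, 222.6]), 'tcp_rot': array([ 3.1, -0. ,  1.1]), 'ft_force': array([0.1, 0.6, 0.2]), 'moment': array([0., 0., 0.]), 'opening': 1.0017948961548198}
```

View pics/top0.png

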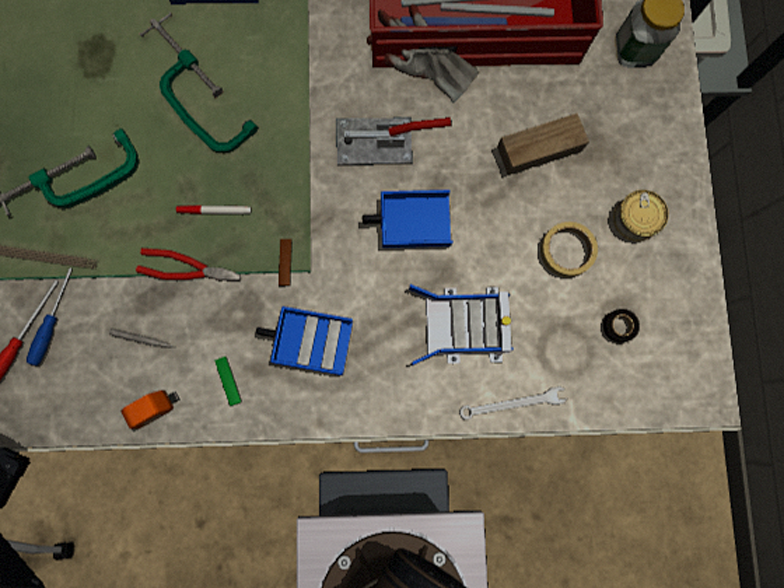

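View pics/side0.png

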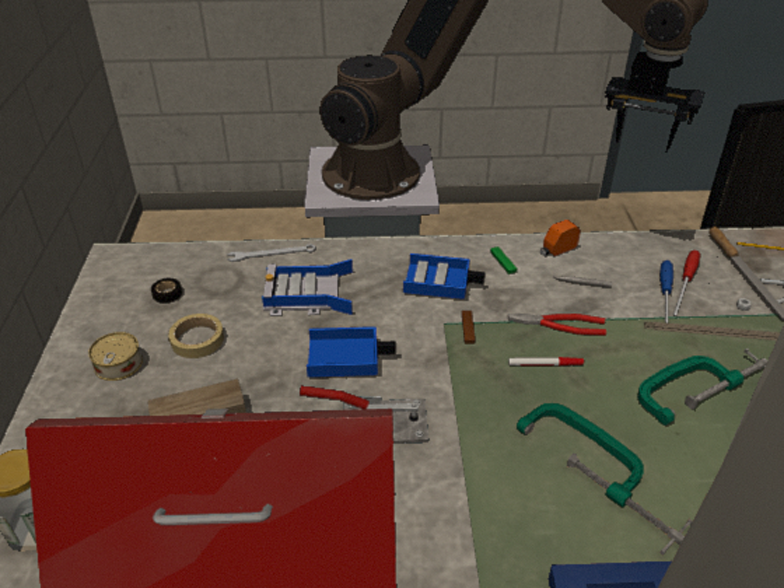

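```bash
cat >> h.py <<'E'
from scipy.optimize import minimize
DON=np.array([[x,y,z] for x in(-65,60) for y in(-49.5,49.5) for z in(4,34)],float)
RACK=np.array([[-105,s*66,z] for s in(-1,1) for z in (0,34)]+[[x,s*49.5,z] for s in(-1,1) for x in(70,) for z in (8,34)],float)
def bluehull(c,xy,w=60):
    im=c["image"].astype(int);m=((im[:,:,2]>im[:,:,0]+50)&(im[:,:,2]>im[:,:,1]+35)&(im[:,:,2]>70)).astype(np.uint8)
    k=np.zeros_like(m);x,y=int(xy[0]),int(xy[1]);k[max(y-w,0):y+w,max(x-w,0):x+w]=1
    m=cv2.morphologyEx(m*k,cv2.MORPH_CLOSE,np.ones((3,3)))
    n,l,st,_=cv2.connectedComponentsWithStats(m)
    # keep components larger than 25 px
    pts=[]
    for i in range(1,n):
        if st[i,4]>25: pts.append(np.argwhere(l==i)[:,::-1])
    p=np.vstack(pts)
    p=np.vstack([p+[a,b] for a in(-.5,.5) for b in(-.5,.5)])
    return cv2.convexHull(p.astype(np.float32))
def fit(c,hull,P,g,z0=0.):
    a=cv2.contourArea(hull)
    def f(v):
        Q=(R.from_euler('z',v[2]/30).as_matrix()@P.T).T+[v[0],v[1],z0]
        h=cv2.convexHull(np.array([proj(c,q) for q in Q],np.float32))
        i,_=cv2.intersectConvexConvex(h,hull);return -i/(a+cv2.contourArea(h)-i)
    g=[g[0],g[1],g[2]*30]
    best=min((minimize(f,g,method="Nelder-Mead",options=dict(initial_simplex=[g]+[list(np.array(g)+d*s) for d in np.diag([15,15,4])],xatol=.05,fatol=1e-5)) for s in(1,-1)),key=lambda r:r.fun)
    x=best.x;return np.round([x[0],x[1],x[2]/30],3),round(-best.fun,3)
E
python3 - <<'E'
from h import *
for n in("top","side"):
    c=env.read_camera(n)
    for nm,P,g,w in [("don",DON,(451,140,-1.6),48),("spare",DON,(665,-62,-1.57),45),("rack",RACK,(475,-130,-1.57),57)]:
        uv=proj(c,[g[0],g[1],20]);h=bluehull(c,uv,w)
        print(n,nm,fit(c,h,P,g),h.reshape(-1,2).min(0),h.reshape(-1,2).max(0))
c=env.read_camera("top");save(c,"z1.png",(170,180,390,280),3.6)
E
```

```text
top don (array([448.399, 125.047,  -1.769]), np.float64(0.973)) [192.5 218.5] [251.5 267.5]
top spare (array([666.665, -65.489,  -1.557]), np.float64(0.931)) [271.5 135.5] [323.5 174.5]
top rack (array([ 488.355, -129.884,   -1.579]), np.float64(0.583)) [272.5 171.5] [357.5 260.5]
side don (array([444.562, 125.278,  -1.767]), np.float64(0.985)) [287.5 180.5] [334.5 212.5]
side spare (array([643.611, -77.939,  -1.146]), np.float64(0.543)) [198.5 209.5] [269.5 268.5]
side rack (array([ 564.943, -119.722,   -2.413]), np.float64(0.535)) [186.5 184.5] [269.5 260.5]
```

View pics/z1.png

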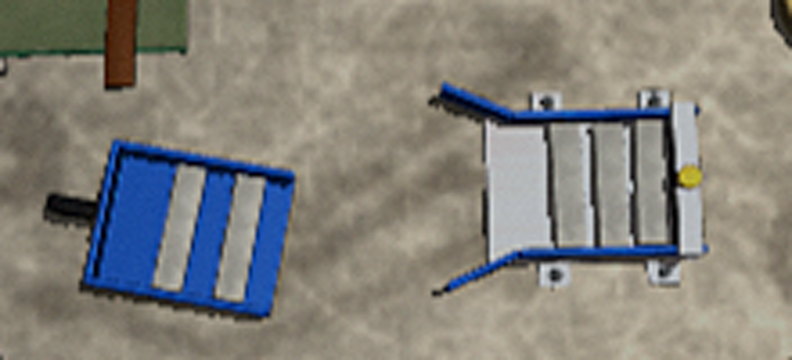

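```bash
sed -i 's/def bluehull(c,xy,w=60):/def bluehull(c,r):/; s/k\[max(y-w,0):y+w,max(x-w,0):x+w\]=1/k[r[1]:r[3],r[0]:r[2]]=1/; s/x,y=int(xy\[0\]),int(xy\[1\]);//; s/2\]>70)/2]>45)/; s/+50)&/+25)\&/;s/+35)&/+20)\&/' h.py
python3 - <<'E'
from h import *
W={"top":{"spare":(262,125,335,186),"rack":(285,195,372,270),"don":(185,210,258,275)},"side":{"spare":(210,229,276,275),"rack":(182,180,258,228),"don":(280,175,338,220)}}
for n in("top","side"):
    c=env.read_camera(n)
    for nm,P,g in [("don",DON,(451,130,-1.7)),("spare",DON,(665,-62,-1.57)),("rack",RACK,(475,-130,-1.57))]:
        h=bluehull(c,W[n][nm]);print(n,nm,fit(c,h,P,g),h.reshape(-1,2).min(0),h.reshape(-1,2).max(0))
    if n=="top":
        for t,uv,z in [("mouth edge up",(487,121),8),("mouth edge lo",(490,262),8),("bar1 top",(650,120),20),("bar1 bot",(650,246),20),("bar3 L top",(548,123),20),("bar3 L bot",(556,247),20),("wall up L",(508,117),34),("wall up R",(697,110),34),("wall lo L",(520,255),34),("wall lo R",(705,249),34),("wing up",(445,88),34),("wing lo",(437,292),34),("knob",(689,176),48)]:
            print(t,np.round(atz(c,(170+uv[0]/3.6-.4,180+uv[1]/3.6-.4),z)[:2],1))
E
```

```text
top don (array([448.087, 124.96 ,  -1.763]), np.float64(0.961)) [192.5 218.5] [251.5 267.5]
top spare (array([666.561, -65.495,  -1.557]), np.float64(0.947)) [271.5 134.5] [323.5 174.5]
top rack (array([ 471.472, -151.648,   -1.589]), np.float64(0.869)) [292.5 202.5] [357.5 260.5]
mouth edge up [519.2 -77.7]
mouth edge lo [421.2 -75.7]
bar1 top [ 514.8 -189. ]
bar1 bot [ 427.9 -184. ]
bar3 L top [ 514.6 -118.6]
bar3 L bot [ 429. -120.]
wall up L [517.1 -89.8]
wall up R [ 518.4 -219. ]
wall lo L [423.  -93.8]
wall lo R [ 423.5 -218.5]
wing up [538.3 -47.7]
wing lo [399.8 -37.3]
knob [ 471.3 -207.9]
side don (array([445.735, 125.345,  -1.776]), np.float64(0.982)) [287.5 180.5] [335.5 213.5]
side spare (array([661.103, -63.789,  -1.57 ]), np.float64(0.983)) [218.5 232.5] [269.5 268.5]
side rack (array([ 469.944, -149.443,   -1.575]), np.float64(0.944)) [186.5 184.5] [251.5 224.5]
```

```bash
cat > p.py <<'E'
import sys;from h import *
# usage: p.py x y z yaw  -> row numbers from measured pose
s=env.state();v=list(map(float,sys.argv[1:5]));Rm=R.from_euler('xyz',s["tcp_rot"])
print("t",round(s["t"],2),"pos",np.round(s["eef_pos"],1),"rot",np.round(s["tcp_rot"],4),"F",np.round(s["ft_force"],1),"q",np.round(s["joints"],2),"op",round(s["opening"],3))
Rt=R.from_euler('xyz',[np.pi,0,v[3]])
print(np.round(Rm.inv().apply(np.array(v[:3])-s["eef_pos"])/300,4),np.round((Rm.inv()*Rt).as_rotvec()/(np.pi/2),4))
E
python3 p.py 430 260 150 -0.2
```

```text
t 1.55 pos [279.  559.3 222.7] rot [-3.1416e+00 -1.0000e-04  1.1080e+00] F [ 0.  -0.9 -0.4] q [ 1.    0.49  1.56  0.    1.09 -0.11] op 0.994
[-0.6681  0.8957  0.2421] [-0.000e+00 -1.000e-04  8.327e-01]
```

send_rows:
  moves:
    - [[-0.66,0.89,0.24,0,0,0.83],[-0.66,0.89,0.24,0,0,0.83],[-0.66,0.89,0.24,0,0,0.83],[-0.66,0.89,0.24,0,0,0.83],[-0.66,0.89,0.24,0,0,0.83],[-0.66,0.89,0.24,0,0,0.83],[-0.66,0.89,0.24,0,0,0.83],[-0.66,0.89,0.24,0,0,0.83],[-0.66,0.89,0.24,0,0,0.83],[-0.66,0.89,0.24,0,0,0.83],[-0.66,0.89,0.24,0,0,0.83],[-0.66,0.89,0.24,0,0,0.83]]
  grip: 0.2

```text
t: 2.55
eef_pos: [429.8, 262.5, 150.7]
tcp_rot: [-3.141, -0.0, -0.199]
ft_force: [0.4, 0.5, 0.2]
opening: 0.401
```

```bash
python3 p.py 463.4 206.4 80 -0.2
```

```text
t 2.55 pos [429.8 262.5 150.7] rot [-3.1414e+00 -1.0000e-04 -1.9920e-01] F [0.4 0.5 0.2] q [0.42 0.42 1.93 0.   0.79 0.62] op 0.401
[0.1467 0.1613 0.2356] [-0.0001 -0.0001  0.0005]
```

send_rows:
  moves:
    - [[0.147,0.161,0.236,0,0,0],[0.147,0.161,0.236,0,0,0],[0.147,0.161,0.236,0,0,0],[0.147,0.161,0.3,0,0,0],[0.147,0.161,0.37,0,0,0],[0.147,0.161,0.435,0,0,0],[0.147,0.161,0.435,0,0,0]]

```text
t: 3.13
eef_pos: [462.2, 206.9, 17.8]
tcp_rot: [3.14, 0.004, -0.194]
ft_force: [-0.9, 0.0, -1.1]
opening: 0.402
```

```bash
python3 - <<'E'
from h import *
c=env.read_camera("side");save(c,"g1.png",(250,150,370,240),6)
E
```

```text
(no output)
```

View pics/g1.png

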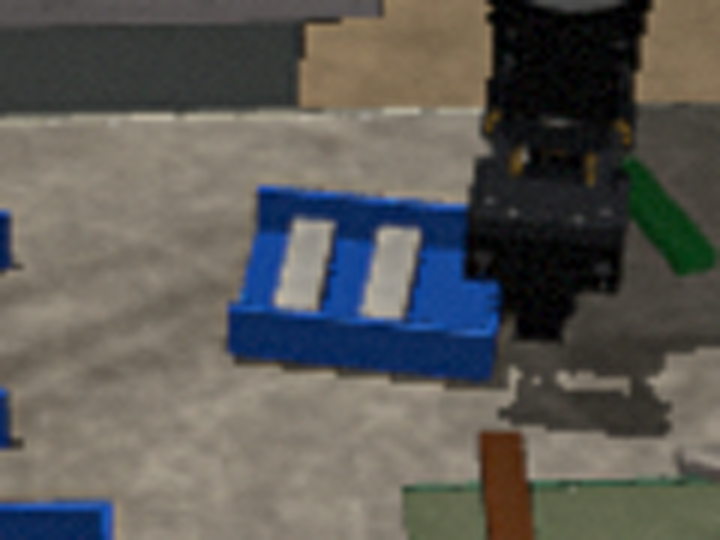

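send_rows:
  moves:
    - [[0,0,0,0,0,0],[0,0,0,0,0,0],[0,0,0,0,0,0],[0,0,0,0,0,0],[0,0,0,0,0,0],[0,0,0,0,0,0]]
  grip: 1

```text
t: 3.68
eef_pos: [463.7, 207.2, 20.9]
tcp_rot: [-3.141, -0.001, -0.196]
ft_force: [-0.7, 0.5, 7.5]
opening: 0.123
```

```bash
cat > d.py <<'E'
from h import *
s=env.state();print("t",round(s["t"],2),"pos",np.round(s["eef_pos"],1),"rot",np.round(s["tcp_rot"],3),"F",np.round(s["ft_force"],1),"op",round(s["opening"],3))
import sys
gx,gy,gw=map(float,sys.argv[1:4])
for n in("top","side"):
    c=env.read_camera(n);uv=proj(c,[gx,gy,17]);w=(38,36) if n=="top" else (33,24)
    print(n,fit(c,bluehull(c,[int(uv[0]-w[0]),int(uv[1]-w[1]),int(uv[0]+w[0]),int(uv[1]+w[1])]),DON,(gx,gy,gw)))
E
python3 d.py 447 125 -1.77; python3 p.py 470.5 100 19.5 -0.004
```

```text
t 3.68 pos [463.7 207.2  20.9] rot [-3.141e+00 -1.000e-03 -1.960e-01] F [-0.7  0.5  7.5] op 0.123
top (array([446.482, 112.85 ,  -1.777]), np.float64(0.846))
side (array([444.968, 125.007,  -1.756]), np.float64(0.942))
t 3.78 pos [463.7 207.2  20.9] rot [-3.1408e+00 -1.0000e-03 -1.9600e-01] F [-1.4  1.6  7.3] q [0.29 0.64 2.02 0.   0.49 0.49] op 0.127
[0.0918 0.346  0.0044] [-0.0004 -0.0007 -0.1223]
```

send_rows:
  moves:
    - [[0.003,0.01,0,0,0,-0.004],[0.01,0.035,0,0,0,-0.012],[0.018,0.07,0,0,0,-0.025],[0.028,0.105,0,0,0,-0.037],[0.037,0.14,0,0,0,-0.05],[0.046,0.175,0,0,0,-0.062],[0.056,0.21,0,0,0,-0.075],[0.065,0.245,0,0,0,-0.087],[0.074,0.28,0,0,0,-0.1],[0.084,0.315,0,0,0,-0.112],[0.09,0.335,0,0,0,-0.12],[0.092,0.346,0,0,0,-0.122]]

```text
t: 4.78
eef_pos: [470.8, 99.6, 20.9]
tcp_rot: [-3.141, -0.002, -0.004]
ft_force: [-0.1, 8.0, 8.4]
opening: 0.124
```

```bash
python3 d.py 470 17 -1.575;python3 p.py 470.5 67.5 19.5 -0.004; python3 - <<'E'
from h import *
c=env.read_camera("top");save(c,"d1.png",(210,185,380,275),4.5)
E
```

```text
t 4.78 pos [470.8  99.6  20.9] rot [-3.141e+00 -2.000e-03 -4.000e-03] F [-0.1  8.   8.4] op 0.124
top (array([484.51 , -24.298,  -1.347]), np.float64(0.643))
side (array([480.263,  -5.227,  -1.26 ]), np.float64(0.723))
t 4.88 pos [470.8  99.4  20.8] rot [-3.1415e+00 -1.5000e-03 -4.4000e-03] F [-0.2 -3.5  6.8] q [0.07 0.62 2.08 0.   0.44 0.07] op 0.128
[-0.0006  0.1062  0.0044] [-0.0001 -0.001  -0.0003]
```

View pics/d1.png

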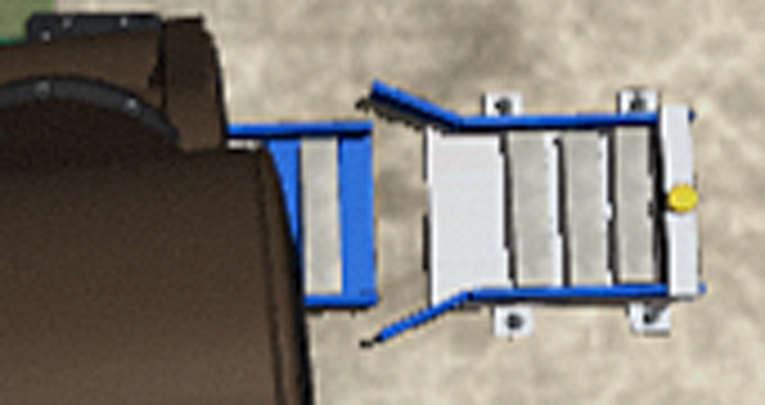

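send_rows:
  moves:
    - [[0.002,0.015,0,0,0,0],[0.003,0.035,0,0,0,-0.001],[0.003,0.055,0,0,0,-0.002],[0.003,0.068,0,0,0,-0.003],[0.003,0.075,0,0,0,-0.003],[0.003,0.08,0,0,0,-0.003],[0.003,0.083,0,0,0,-0.003],[0.003,0.086,0,0,0,-0.003]]

```text
t: 5.6
eef_pos: [471.6, 74.4, 20.9]
tcp_rot: [-3.141, -0.002, 0.0]
ft_force: [0.7, 7.7, 9.2]
opening: 0.123
```

send_rows:
  moves:
    - [[0,0.003,0,0,0,0],[0,0.006,0,0,0,0]]

```text
t: 5.77
eef_pos: [471.6, 72.7, 20.9]
tcp_rot: [-3.141, -0.002, 0.001]
ft_force: [0.3, 8.8, 9.1]
opening: 0.127
```

send_rows:
  moves:
    - [[0,0.003,0,0,0,0],[0,0.006,0,0,0,0]]

```text
t: 5.93
eef_pos: [471.6, 70.9, 20.9]
tcp_rot: [-3.141, -0.002, 0.001]
ft_force: [0.5, 8.0, 8.4]
opening: 0.122
```

send_rows:
  moves:
    - [[0,0.003,0,0,0,0],[0,0.006,0,0,0,0]]

```text
t: 6.1
eef_pos: [471.6, 69.1, 20.9]
tcp_rot: [-3.141, -0.002, 0.001]
ft_force: [0.4, 7.7, 8.5]
opening: 0.127
```

send_rows:
  moves:
    - [[0,0.003,0,0,0,0],[0,0.006,0,0,0,0]]

```text
t: 6.27
eef_pos: [471.9, 68.4, 20.9]
tcp_rot: [-3.14, -0.003, -0.0]
ft_force: [2.6, 36.2, 7.8]
opening: 0.121
```

```bash
python3 p.py 471.6 67 20.9 0; python3 - <<'E'
from h import *
c=env.read_camera("top");save(c,"d2.png",(210,185,380,275),4.5)
E
```

```text
t 6.27 pos [471.9  68.4  20.9] rot [-3.1398e+00 -2.6000e-03 -5.0000e-04] F [ 2.6 36.2  7.8] q [0.   0.61 2.09 0.   0.43 0.  ] op 0.121
[-0.0009  0.0048  0.0001] [-0.0011 -0.0017 -0.0003]
```

View pics/d2.png

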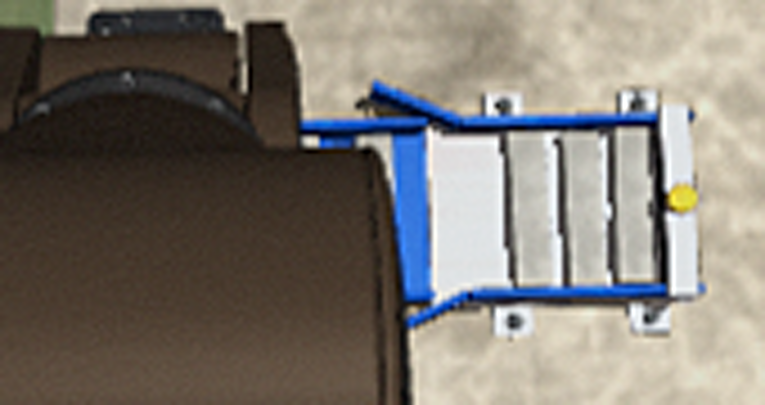

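send_rows:
  moves:
    - [[0,-0.003,0,0,0,0],[0,-0.003,0,0,0,0],[0,-0.003,0,0,0,0],[0,-0.003,0,0,0,0],[0,-0.003,0,0,0,0]]
  grip: 0.3

```text
t: 6.73
eef_pos: [471.1, 67.5, 20.1]
tcp_rot: [-3.142, 0.0, 0.0]
ft_force: [-0.1, -0.6, -0.2]
opening: 0.343
```

send_rows:
  moves:
    - [[0,0,-0.05,0,0,0],[0,0,-0.15,0,0,0],[0,0,-0.28,0,0,0],[0,0,-0.4,0,0,0],[0,0,-0.4,0,0,0],[0,0,-0.4,0,0,0]]
  grip: 0.1

```text
t: 7.23
eef_pos: [471.7, 67.5, 141.7]
tcp_rot: [-3.142, -0.004, 0.0]
ft_force: [0.4, -0.2, -0.6]
opening: 0.455
```

```bash
python3 p.py 471 20 60 0; python3 - <<'E'
from h import *
c=env.read_camera("side");save(c,"s2.png",(180,160,320,240),5.5)
for t in("bar_5","donor_tray_mouth","rack_mouth"): print(t,[(round(r["confidence"],2),np.round(atz(c,r["xy"],21 if t=="bar_5" else 9)[:2])) for r in env.look_for("side",t)])
E
```

```text
t 7.23 pos [471.7  67.5 141.7] rot [-3.1415e+00 -3.9000e-03  4.0000e-04] F [ 0.4 -0.2 -0.6] q [0.   0.39 2.01 0.   0.74 0.  ] op 0.455
[-0.0035  0.1585  0.2725] [-0.     -0.0025  0.0003]
bar_5 [(0.69, array([ 464., -126.])), (0.52, array([ 469., -190.])), (0.47, array([609., 167.])), (0.45, array([410., 268.])), (0.41, array([465., -11.]))]
donor_tray_mouth [(0.75, array([448.,   9.]))]
rack_mouth [(0.57, array([ 496., -143.])), (0.48, array([ 432., -165.])), (0.44, array([693., 307.]))]
```

View pics/s2.png

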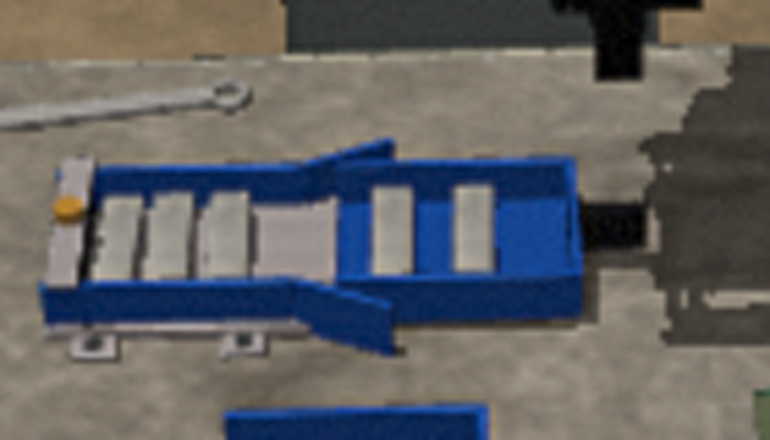

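send_rows:
  moves:
    - [[-0.002,0.06,0.05,0,0,0],[-0.002,0.135,0.15,0,0,0],[-0.002,0.135,0.2,0,0,0],[-0.002,0.135,0.28,0,0,0],[-0.002,0.135,0.35,0,0,0],[-0.002,0.135,0.39,0,0,0],[-0.002,0.135,0.405,0,0,0],[-0.002,0.135,0.405,0,0,0],[-0.002,0.135,0.405,0,0,0]]

```text
t: 8.18
eef_pos: [470.0, 27.2, 17.9]
tcp_rot: [-3.141, 0.002, 0.001]
ft_force: [-0.5, 0.3, -0.1]
opening: 0.453
```

```bash
python3 p.py 471 -20 20 0; python3 - <<'E'
from h import *
c=env.read_camera("side");save(c,"s3.png",(180,160,320,240),5.5)
E
```

```text
t 8.18 pos [470.   27.2  17.9] rot [-3.1414e+00  1.9000e-03  5.0000e-04] F [-0.5  0.3 -0.1] q [-0.08  0.62  2.11  0.    0.42 -0.08] op 0.453
[ 0.0034  0.1573 -0.007 ] [-0.0001  0.0012  0.0003]
```

View pics/s3.png

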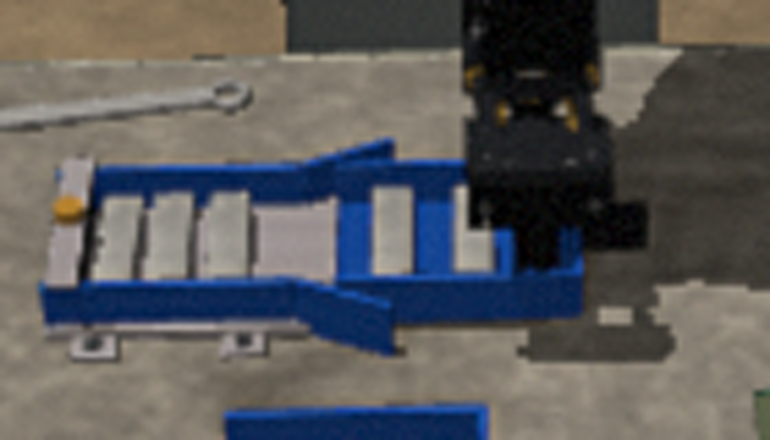

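send_rows:
  moves:
    - [[0.002,0.01,-0.004,0,0,0],[0.003,0.025,-0.004,0,0,0],[0.003,0.04,-0.004,0,0,0],[0.003,0.055,-0.004,0,0,0],[0.003,0.07,-0.004,0,0,0],[0.003,0.085,-0.004,0,0,0],[0.003,0.1,-0.004,0,0,0],[0.003,0.115,-0.004,0,0,0],[0.003,0.13,-0.004,0,0,0],[0.003,0.145,-0.004,0,0,0],[0.003,0.16,-0.004,0,0,0],[0.003,0.175,-0.004,0,0,0]]

```text
t: 9.23
eef_pos: [471.4, -25.7, 19.8]
tcp_rot: [-3.141, -0.0, 0.001]
ft_force: [0.4, 0.9, -0.8]
opening: 0.449
```

send_rows:
  moves:
    - [[0,0.015,0,0,0,0],[0,0.03,0,0,0,0],[0,0.045,0,0,0,0],[0,0.06,0,0,0,0],[0,0.075,0,0,0,0],[0,0.09,0,0,0,0],[0,0.1,0,0,0,0],[0,0.11,0,0,0,0]]

```text
t: 9.9
eef_pos: [471.5, -58.7, 19.8]
tcp_rot: [-3.141, -0.0, 0.0]
ft_force: [-0.2, 0.7, -0.2]
opening: 0.449
```

```bash
python3 p.py 471 -90 20 0; python3 - <<'E'
from h import *
c=env.read_camera("side");save(c,"s4.png",(180,160,320,240),5.5)
E
```

```text
t 9.9 pos [471.5 -58.7  19.8] rot [-3.1415e+00 -1.0000e-04  4.0000e-04] F [-0.2  0.7 -0.2] q [-0.26  0.62  2.1   0.    0.43 -0.26] op 0.449
[-0.0016  0.1044 -0.0006] [-0.0001 -0.      0.0003]
```

View pics/s4.png

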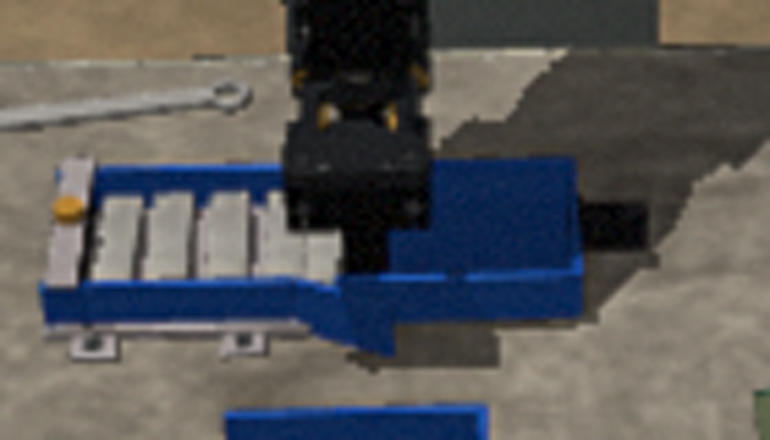

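send_rows:
  moves:
    - [[0,0.008,0,0,0,0],[0,0.016,0,0,0,0],[0,0.024,0,0,0,0],[0,0.032,0,0,0,0],[0,0.04,0,0,0,0],[0,0.048,0,0,0,0],[0,0.056,0,0,0,0],[0,0.062,0,0,0,0],[0,0.067,0,0,0,0]]

```text
t: 10.7
eef_pos: [471.5, -78.6, 19.8]
tcp_rot: [-3.141, 0.0, 0.0]
ft_force: [0.2, 2.8, -0.9]
opening: 0.451
```

```bash
python3 p.py 471 -90 20 0; python3 - <<'E'
from h import *
c=env.read_camera("side");save(c,"s5.png",(180,180,280,230),7.5)
E
```

```text
t 10.7 pos [471.5 -78.6  19.8] rot [-3.1415e+00  0.0000e+00  5.0000e-04] F [ 0.2  2.8 -0.9] q [-0.3   0.62  2.09  0.    0.43 -0.3 ] op 0.451
[-0.0015  0.0379 -0.0006] [-0.0001  0.      0.0003]
```

View pics/s5.png

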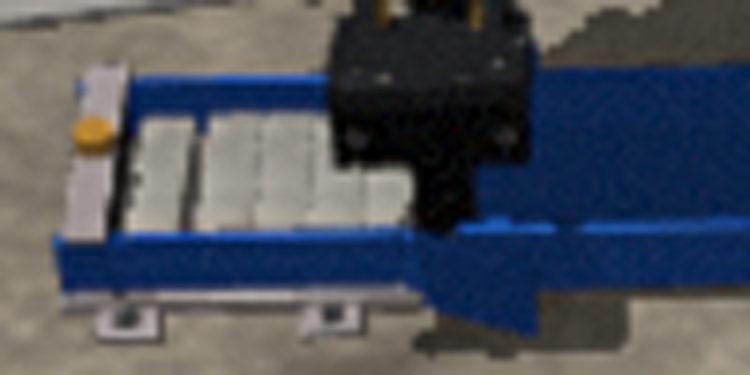

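send_rows:
  moves:
    - [[0,0.005,0,0,0,0],[0,0.01,0,0,0,0],[0,0.015,0,0,0,0],[0,0.019,0,0,0,0],[0,0.022,0,0,0,0]]

```text
t: 11.17
eef_pos: [471.5, -85.1, 19.8]
tcp_rot: [-3.141, -0.0, 0.001]
ft_force: [-0.2, 2.6, 0.5]
opening: 0.452
```

send_rows:
  moves:
    - [[0,0.001,0,0,0,0],[0,0.002,0,0,0,0],[0,0.003,0,0,0,0]]

```text
t: 11.42
eef_pos: [471.4, -85.9, 19.8]
tcp_rot: [-3.141, 0.0, 0.001]
ft_force: [0.5, 2.8, -0.4]
opening: 0.453
```

send_rows:
  moves:
    - [[0,0.001,0,0,0,0],[0,0.002,0,0,0,0],[0,0.003,0,0,0,0],[0,0.003,0,0,0,0]]

```text
t: 11.75
eef_pos: [471.4, -86.8, 19.8]
tcp_rot: [-3.141, 0.0, 0.001]
ft_force: [0.5, 3.3, 0.1]
opening: 0.45
```

send_rows:
  moves:
    - [[0,0.001,0,0,0,0],[0,0.002,0,0,0,0],[0,0.002,0,0,0,0]]

```text
t: 12.0
eef_pos: [471.5, -87.5, 19.8]
tcp_rot: [-3.142, -0.0, 0.001]
ft_force: [0.0, 3.0, -0.6]
opening: 0.449
```

send_rows:
  moves:
    - [[0,0.001,0,0,0,0],[0,0.002,0,0,0,0],[0,0.003,0,0,0,0]]

```text
t: 12.25
eef_pos: [471.5, -88.4, 19.8]
tcp_rot: [-3.142, -0.0, 0.001]
ft_force: [-0.4, 3.4, 0.4]
opening: 0.448
```

send_rows:
  moves:
    - [[0,0.001,0,0,0,0],[0,0.002,0,0,0,0],[0,0.003,0,0,0,0]]

```text
t: 12.5
eef_pos: [471.5, -89.3, 19.8]
tcp_rot: [-3.142, -0.0, 0.001]
ft_force: [0.3, 3.5, 0.2]
opening: 0.449
```

send_rows:
  moves:
    - [[0,0.001,0,0,0,0],[0,0.002,0,0,0,0],[0,0.003,0,0,0,0]]

```text
t: 12.75
eef_pos: [471.5, -89.9, 19.8]
tcp_rot: [-3.141, -0.0, 0.0]
ft_force: [0.4, 7.8, 0.5]
opening: 0.453
```

send_rows:
  moves:
    - [[0,0.001,0,0,0,0],[0,0.001,0,0,0,0],[0,0.001,0,0,0,0]]

```text
t: 13.0
eef_pos: [471.5, -90.0, 19.8]
tcp_rot: [-3.141, -0.0, 0.001]
ft_force: [1.9, 8.9, 0.2]
opening: 0.446
```

send_rows:
  moves:
    - [[0,0.001,0,0,0,0],[0,0.002,0,0,0,0],[0,0.002,0,0,0,0]]

```text
t: 13.25
eef_pos: [471.5, -90.2, 19.8]
tcp_rot: [-3.141, 0.0, 0.0]
ft_force: [3.0, 13.9, 1.2]
opening: 0.454
```

send_rows:
  moves:
    - [[0,0.001,0,0,0,0],[0,0.002,0,0,0,0],[0,0.002,0,0,0,0]]

```text
t: 13.5
eef_pos: [471.5, -90.3, 19.8]
tcp_rot: [-3.14, 0.0, 0.0]
ft_force: [3.6, 19.7, 1.3]
opening: 0.446
```

```bash
python3 - <<'E'
from h import *
c=env.read_camera("side");save(c,"s6.png",(180,180,280,230),7.5)
print(env.state()["ft_force"])
E
```

```text
[ 4.31635278 19.36742329  0.54096346]
```

View pics/s6.png

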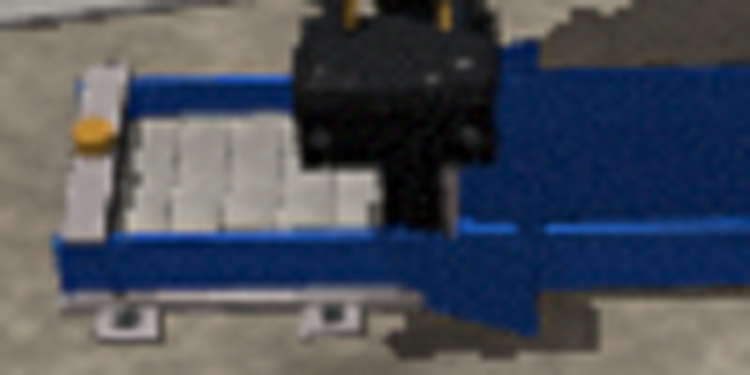

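send_rows:
  moves:
    - [[0,0.001,0,0,0,0],[0,0.002,0,0,0,0],[0,0.002,0,0,0,0]]

```text
t: 13.8
eef_pos: [471.4, -90.5, 19.8]
tcp_rot: [-3.14, 0.0, 0.0]
ft_force: [5.6, 25.2, 1.8]
opening: 0.449
```

send_rows:
  moves:
    - [[0,-0.01,0,0,0,0],[0,-0.035,0,0,0,0],[0,-0.05,0,0,0,0],[0,-0.05,-0.1,0,0,0],[0,-0.05,-0.2,0,0,0],[0,-0.1,-0.27,0,0,0],[0,-0.2,-0.27,0,0,0],[0,-0.3,-0.27,0,0,0],[0,-0.4,-0.27,0,0,0],[0,-0.5,-0.27,0,0,0],[0,-0.52,-0.27,0,0,0],[0,-0.52,-0.27,0,0,0]]

```text
t: 14.8
eef_pos: [471.3, 65.3, 100.9]
tcp_rot: [3.142, -0.0, 0.003]
ft_force: [0.6, 0.1, 0.1]
opening: 0.45
```

```bash
python3 p.py 471.3 64.5 20 0;  python3 - <<'E'
from h import *
c=env.read_camera("side");save(c,"s7.png",(175,165,325,265),5)
print(fit(c,bluehull(c,(210,229,276,275)),DON,(665,-62,-1.57)))
E
```

```text
t 14.8 pos [471.3  65.3 100.9] rot [ 3.1415e+00 -4.0000e-04  3.4000e-03] F [0.6 0.1 0.1] q [-0.    0.46  2.04 -0.    0.63 -0.  ] op 0.45
[0.     0.0026 0.2697] [ 0.     -0.0002  0.0022]
(array([661.103, -63.789,  -1.57 ]), np.float64(0.983))
```

View pics/s7.png

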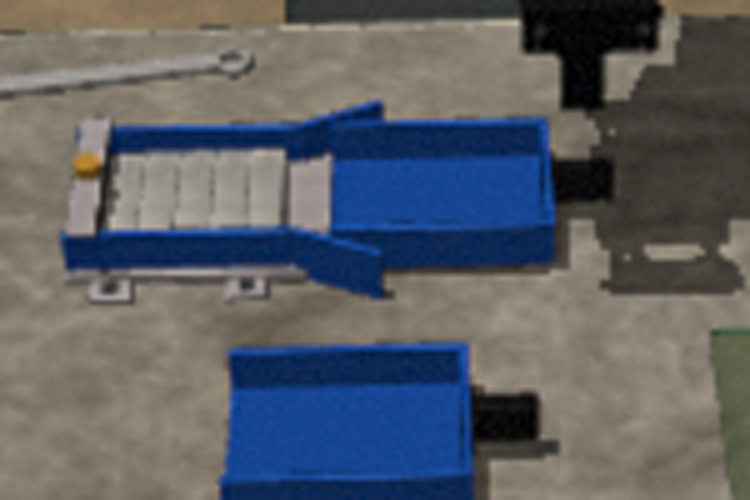

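send_rows:
  moves:
    - [[0,0.003,0.07,0,0,0],[0,0.003,0.15,0,0,0],[0,0.003,0.22,0,0,0],[0,0.003,0.27,0,0,0],[0,0.003,0.27,0,0,0],[0,0.003,0.27,0,0,0]]

```text
t: 15.35
eef_pos: [471.2, 61.9, 19.5]
tcp_rot: [3.142, 0.002, -0.001]
ft_force: [0.0, 0.8, -0.6]
opening: 0.451
```

send_rows:
  moves:
    - [[0,0,0,0,0,0],[0,0,0,0,0,0],[0,0,0,0,0,0],[0,0,0,0,0,0],[0,0,0,0,0,0],[0,0,0,0,0,0],[0,0,0,0,0,0]]
  grip: 1

```text
t: 15.93
eef_pos: [471.6, 62.9, 20.2]
tcp_rot: [-3.142, -0.001, 0.001]
ft_force: [-1.1, 0.3, 6.0]
opening: 0.125
```

send_rows:
  moves:
    - [[0,-0.005,-0.01,0,0,0],[0,-0.02,-0.03,0,0,0],[0,-0.03,-0.07,0,0,0],[0,-0.03,-0.12,0,0,0],[0,-0.03,-0.18,0,0,0],[0,-0.03,-0.24,0,0,0],[0,-0.03,-0.3,0,0,0],[0,-0.03,-0.35,0,0,0],[0,-0.03,-0.37,0,0,0],[0,-0.03,-0.37,0,0,0]]

```text
t: 16.77
eef_pos: [471.7, 72.2, 132.1]
tcp_rot: [-3.141, -0.002, 0.001]
ft_force: [-0.4, -1.1, -2.0]
opening: 0.127
```

```bash
python3 p.py 663.5 14 131 0.000;  python3 - <<'E'
from h import *
c=env.read_camera("side");a=c["image"][100:270,170:330,::-1]
cv2.imwrite("pics/s8.png",cv2.resize(a,None,fx=4.5,fy=3.5,interpolation=cv2.INTER_CUBIC))
print(env.state()["moment"])
E
```

```text
t 16.77 pos [471.7  72.2 132.1] rot [-3.1415e+00 -2.3000e-03  8.0000e-04] F [-0.4 -1.1 -2. ] q [0.01 0.41 2.01 0.   0.71 0.01] op 0.127
[0.6391 0.1944 0.0051] [-0.0001 -0.0015  0.0005]
[ 0.10214401  0.05148152 -0.00631585]
```

```bash
cat > t.py <<'E'
from h import *
import sys
# held tray: fit x,y,z,pitch,yaw about the handle with the side (and top) camera; args: guess x y z
g=list(map(float,sys.argv[1:4]))
cs={}
for n in sys.argv[4].split(","):
    c=env.read_camera(n);uv=np.array([proj(c,q+np.array(g)) for q in (R.from_euler('z',-np.pi/2).as_matrix()@DON.T).T])
    lo,hi=uv.min(0)-7,uv.max(0)+7;h=bluehull(c,[int(lo[0]),int(lo[1]),int(hi[0]),int(hi[1])])
    print(n,lo,hi,h.reshape(-1,2).min(0),h.reshape(-1,2).max(0));cs[n]=(c,h)
def model(v): # v: x,y,z,pitch*100,yaw*100
    M=R.from_euler('z',-np.pi/2+v[4]/100)*R.from_euler('y',v[3]/100)
    return M.apply(DON)+[v[0],v[1],v[2]]
def f(v):
    s=0
    for c,h in cs.values():
        q=cv2.convexHull(np.array([proj(c,p) for p in model(v)],np.float32));i,_=cv2.intersectConvexConvex(q,h)
        s-=i/(cv2.contourArea(q)+cv2.contourArea(h)-i)
    return s+1e-4*(v[0]-g[0])**2+2e-4*v[4]**2
v0=np.array(g+[0,0.]);best=None
for k in(6,-6):
    r=minimize(f,v0,method="Nelder-Mead",options=dict(initial_simplex=np.vstack([v0,v0+np.diag([k]*5)]),maxiter=2000,xatol=.02,fatol=1e-6))
    if best is None or r.fun<best.fun: best=r
print("x y z pitch*100 yaw*100",np.round(best.x,2),round(best.fun,4))
E
python3 t.py 470.5 -5.8 112 side
```

```text
side [234.25032735 147.90736621] [296.42371351 193.42320434] [233.5 154.5] [289.5 192.5]
x y z pitch*100 yaw*100 [475.95  -9.51 105.68  18.78  -1.47] -0.8188
```

```bash
sed -i 's/if st\[i,4\]>25:/if st[i,4]>25 and (not BIG or st[i,4]==st[1:,4].max()):/; 1i BIG=False' h.py
sed -i '1a import h as H; H.BIG=True' t.py; python3 t.py 470.5 -5.8 112 side
```

```text
side [234.25032735 147.90736621] [296.42371351 193.42320434] [233.5 155.5] [289.5 192.5]
x y z pitch*100 yaw*100 [475.82 -10.27 104.48  17.19  -1.63] -0.8215
```

send_rows:
  moves:
    - [[0.02,-0.01,0,0,0,0],[0.06,-0.02,0,0,0,0],[0.11,-0.04,0,0,0,0],[0.16,-0.06,0,0,0,0],[0.21,-0.08,0,0,0,0],[0.25,-0.09,0,0,0,0],[0.28,-0.093,0,0,0,0],[0.295,-0.093,0,0,0,0],[0.295,-0.093,0,0,0,0],[0.295,-0.093,0,0,0,0]]

```text
t: 17.75
eef_pos: [559.4, 99.6, 130.4]
tcp_rot: [-3.142, 0.001, 0.0]
ft_force: [0.6, 0.3, -2.7]
opening: 0.125
```

```bash
python3 p.py 663.5 14 131 0.0; python3 t.py 558.5 22 112 side;python3 t.py 560.5 22 112 top; python3 t.py 559.5 22 112 top,side
```

```text
t 17.75 pos [559.4  99.6 130.4] rot [-3.1416e+00  1.1000e-03  4.0000e-04] F [ 0.6  0.3 -2.7] q [0.06 0.52 1.8  0.   0.82 0.06] op 0.125
[ 0.3469  0.2856 -0.0025] [-0.      0.0007  0.0002]
side [244.90194359 166.27516541] [309.50336448 214.20160509] [243.5 174.5] [302.5 207.5]
x y z pitch*100 yaw*100 [559.61  15.63 111.15  -6.21   6.31] -0.8972
top [227.99788117 156.4702518 ] [299.07851834 217.47025536] [256.5 155.5] [298.5 209.5]
x y z pitch*100 yaw*100 [ 5.6407e+02 -5.1000e-01  1.0665e+02 -8.0000e+00  8.5000e-01] -0.6639
top [228.00483254 156.89874478] [299.09497124 217.90295774] [256.5 155.5] [298.5 209.5]
side [244.90098884 166.4969273 ] [309.5319799  214.45292972] [243.5 173.5] [302.5 207.5]
x y z pitch*100 yaw*100 [563.52   6.58 115.46   1.56  -1.51] -1.5127
```

```bash
cat > e.py <<'E'
from h import *
import sys
x,y,z=map(float,sys.argv[1:4])
c=env.read_camera("side");im=c["image"].astype(int)
m=(im[:,:,2]>im[:,:,0]+25)&(im[:,:,2]>im[:,:,1]+20)&(im[:,:,2]>45)
P=lambda a,b,d:proj(c,[x+b,y-a,z+d])   # tray a along its x, b along world x
for nm,b,d in(("far rim",-49.5,34),("near bottom",49.5,4)):
    p,q=P(-50,b,d),P(45,b,d);cols=np.arange(int(q[0])+2,int(p[0])-1);rows=[]
    for u in cols:
        e=q[1]+(p[1]-q[1])*(u-q[0])/(p[0]-q[0]);lo=int(e)-12;col=m[lo:lo+25,u]
        k=np.flatnonzero(col)
        if len(k)==0: rows.append(np.nan);continue
        rows.append((lo+(k[0]-.5 if b<0 else k[-1]+.5))-e)
    rows=np.array(rows);ok=np.abs(rows-np.nanmedian(rows))<4
    s=np.polyfit(cols[ok],rows[ok],1);mm=95/abs(p[0]-q[0])
    print(nm,"offset px",round(np.nanmedian(rows),2),"slope (rad, + = handle end lower)",round(s[0],4),"n",ok.sum(),"mm/px",round(mm,2))
E
python3 e.py 559 21.6 111
```

```text
far rim offset px 0.14 slope (rad, + = handle end lower) 0.0088 n 33 mm/px 2.61
near bottom offset px -0.69 slope (rad, + = handle end lower) -0.0022 n 35 mm/px 2.51
```

```bash
python3 e.py 663.5 -64 0; python3 - <<'E'
from h import *
c=env.read_camera("side");im=c["image"].astype(int)
m=(im[:,:,2]>im[:,:,0]+25)&(im[:,:,2]>im[:,:,1]+20)&(im[:,:,2]>45)
for nm,pt in(("far rim",[663.5-49.5,-64,34]),("near bot",[663.5+49.5,-64,4])):
    print(nm,proj(c,pt),proj(c,np.array(pt)+[5,0,0]))
for nm,r,uv in(("columns handle end: rim z34 near",None,[663.5+49.5,1,34]),("mouth end near",None,[663.5+49.5,-124,34])):
    p=proj(c,uv);row=int(p[1])+3;k=np.flatnonzero(m[row,200:290])+200;print(nm,p,"row",row,k.min()-.5,k.max()+.5)
# same for held tray
for uv in([559.4+49.5,21.6+65,111+34],[559.4+49.5,21.6-60,111+34]):
    p=proj(c,uv);row=int(p[1])+4;k=np.flatnonzero(m[row,252:320])+252;print("held",p,row,k.min()-.5,k.max()+.5)
h=bluehull(c,(210,229,276,275));print(fit(c,h,DON,(664,-64,-1.57)))
c=env.read_camera("top");print("top handle blue?")
for t in("spare_tray","donor_tray_handle"):print(t,[(round(r["confidence"],2),np.round(r["xy"],1),np.round(atz(c,r["xy"],17)[:2])) for r in env.look_for("top",t)])
E
```

```text
far rim offset px -0.44 slope (rad, + = handle end lower) 0.0153 n 20 mm/px 2.59
near bottom offset px -0.81 slope (rad, + = handle end lower) -0.0023 n 35 mm/px 2.48
far rim [243.372465   233.52582167] [243.34407881 234.81585588]
near bot [243.33548363 269.10809015] [243.30576284 270.55759087]
columns handle end: rim z34 near [269.33223709 259.75198462] row 262 218.5 269.5
mouth end near [218.2135483  261.16230468] row 264 218.5 269.5
held [302.35725634 197.03309366] 201 252.5 302.5
held [251.75303584 198.29104779] 202 252.5 301.5
(array([661.132, -63.726,  -1.572]), np.float64(0.983))
top handle blue?
spare_tray [(0.82, array([298.1, 154.2]), array([670., -66.])), (0.57, array([411.8, 171.2]), array([ 618., -352.]))]
donor_tray_handle [(0.92, array([272.6, 186.5]), array([588.,   1.]))]
```

send_rows:
  moves:
    - [[0.02,0.015,0,0,0,0],[0.06,0.05,0,0,0,0],[0.11,0.09,0,0,0,0],[0.16,0.13,0,0,0,0],[0.21,0.17,0,0,0,0],[0.26,0.21,0,0,0,0],[0.3,0.25,0,0,0,0],[0.33,0.275,0,0,0,0],[0.344,0.285,0.04,0,0,0],[0.344,0.285,0.1,0,0,0],[0.344,0.285,0.15,0,0,0],[0.344,0.285,0.167,0,0,0]]

```text
t: 19.25
eef_pos: [661.7, 14.7, 77.6]
tcp_rot: [-3.141, 0.004, 0.001]
ft_force: [-0.6, 0.1, -2.7]
opening: 0.122
```

send_rows:
  moves:
    - [[0,0,0,0,0,0],[0,0,0,0,0,0],[0,0,0,0,0,0]]

```text
t: 19.5
eef_pos: [663.5, 14.6, 81.5]
tcp_rot: [3.142, -0.001, 0.001]
ft_force: [0.4, -0.1, -1.1]
opening: 0.122
```

```bash
python3 p.py 662.6 14 80 0.0; python3 e.py 662.6 -64 60;python3 e.py 662.6 -64 0
```

```text
t 19.5 pos [663.5  14.6  81.5] rot [ 3.1416e+00 -1.1000e-03  9.0000e-04] F [ 0.4 -0.1 -1.1] q [-0.08  0.7   1.58  0.    0.86 -0.08] op 0.122
[-0.0029  0.002   0.005 ] [ 0.     -0.0007  0.0006]
far rim offset px -3.0 slope (rad, + = handle end lower) 0.2251 n 34 mm/px 2.52
near bottom offset px 12.0 slope (rad, + = handle end lower) 0.004 n 36 mm/px 2.41
far rim offset px -12.92 slope (rad, + = handle end lower) 0.003 n 33 mm/px 2.59
near bottom offset px -0.55 slope (rad, + = handle end lower) -0.0023 n 35 mm/px 2.48
```

send_rows:
  moves:
    - [[-0.001,0,0.02,0,0,0],[-0.002,0,0.04,0,0,0],[-0.003,0,0.06,0,0,0],[-0.003,0.001,0.077,0,0,0],[-0.003,0.001,0.08,0,0,0],[-0.003,0.001,0.08,0,0,0],[-0.003,0.001,0.08,0,0,0],[-0.003,0.001,0.08,0,0,0]]

```text
t: 20.27
eef_pos: [662.4, 14.1, 56.9]
tcp_rot: [-3.142, -0.0, 0.001]
ft_force: [0.2, -0.1, -1.7]
opening: 0.127
```

send_rows:
  moves:
    - [[0,0,0.004,0,0,0],[0,0,0.007,0,0,0],[0,0,0.01,0,0,0],[0,0,0.01,0,0,0]]

```text
t: 20.6
eef_pos: [662.2, 14.1, 53.6]
tcp_rot: [-3.141, 0.0, 0.001]
ft_force: [-0.2, 0.4, -2.0]
opening: 0.121
```

send_rows:
  moves:
    - [[0,0,0.002,0,0,0],[0,0,0.004,0,0,0],[0,0,0.005,0,0,0]]

```text
t: 20.85
eef_pos: [662.2, 14.1, 52.2]
tcp_rot: [-3.141, -0.0, 0.001]
ft_force: [0.1, -0.0, -0.3]
opening: 0.126
```

send_rows:
  moves:
    - [[0,0,0.002,0,0,0],[0,0,0.004,0,0,0],[0,0,0.005,0,0,0]]

```text
t: 21.1
eef_pos: [662.4, 14.4, 51.6]
tcp_rot: [-3.141, -0.001, 0.001]
ft_force: [-3.4, 3.2, 8.9]
opening: 0.124
```

send_rows:
  moves:
    - [[-0.002,0,0,0,0,0],[-0.004,0,0,0,0,0],[-0.004,0,0,0,0,0]]

```text
t: 21.35
eef_pos: [662.1, 14.2, 51.9]
tcp_rot: [3.142, -0.003, 0.001]
ft_force: [1.4, 2.6, 5.4]
opening: 0.129
```

```bash
python3 e.py 662.2 -64 29;python3 e.py 662.2 -64 31.7; python3 e.py 662.2 -64 0
```

```text
far rim offset px -12.21 slope (rad, + = handle end lower) 0.0891 n 24 mm/px 2.56
near bottom offset px 7.87 slope (rad, + = handle end lower) -0.0037 n 36 mm/px 2.45
far rim offset px -11.41 slope (rad, + = handle end lower) 0.136 n 24 mm/px 2.55
near bottom offset px 8.66 slope (rad, + = handle end lower) -0.0037 n 36 mm/px 2.45
far rim offset px -9.66 slope (rad, + = handle end lower) -0.0227 n 33 mm/px 2.59
near bottom offset px -0.47 slope (rad, + = handle end lower) -0.0048 n 35 mm/px 2.48
```

```bash
cat > f.py <<'E'
from h import *
import sys
x,y,z=map(float,sys.argv[1:4])
c=env.read_camera("side");im=c["image"].astype(np.float32)
np.set_printoptions(linewidth=200)
def line(b,d,a0,a1,ks):
    p=np.array([proj(c,[x+b,y-a,z+d]) for a in np.linspace(a0,a1,30)],np.float32)
    out=[]
    for k in ks:
        v=cv2.remap(im,p[:,0].copy(),p[:,1]+np.float32(k),cv2.INTER_LINEAR).reshape(-1,3).mean(0);out.append((int(v[2]),int(v[0])))
    return out
ks=np.arange(-6,12)
print("k",list(ks))
for nm,b,d in(("far rim",-49.5,34),("near rim",49.5,34)):
    for h,a0,a1 in(("handle half",-55,-5),("mouth half",5,55)):
        o=line(b,d,a0,a1,ks);print(nm,h,"B",[q[0] for q in o],"R",[q[1] for q in o])
E
python3 f.py 662.2 -64 29
```

```text
k [np.int64(-6), np.int64(-5), np.int64(-4), np.int64(-3), np.int64(-2), np.int64(-1), np.int64(0), np.int64(1), np.int64(2), np.int64(3), np.int64(4), np.int64(5), np.int64(6), np.int64(7), np.int64(8), np.int64(9), np.int64(10), np.int64(11)]
far rim handle half B [78, 78, 77, 79, 80, 99, 111, 86, 74, 76, 75, 73, 72, 81, 107, 120, 117, 117] R [61, 63, 68, 74, 70, 53, 30, 20, 18, 20, 18, 17, 16, 15, 19, 21, 18, 19]
far rim mouth half B [111, 93, 91, 107, 108, 109, 157, 94, 86, 88, 88, 87, 86, 96, 141, 154, 152, 152] R [96, 79, 87, 123, 129, 84, 31, 9, 11, 13, 13, 12, 12, 14, 21, 22, 22, 23]
near rim handle half B [151, 151, 151, 150, 154, 141, 89, 86, 88, 88, 87, 86, 86, 88, 109, 130, 91, 86] R [23, 23, 23, 22, 25, 28, 13, 12, 13, 13, 11, 12, 12, 13, 17, 25, 14, 12]
near rim mouth half B [151, 151, 151, 149, 154, 124, 89, 87, 88, 88, 88, 87, 86, 89, 125, 108, 87, 87] R [24, 25, 24, 25, 23, 20, 13, 12, 11, 12, 12, 13, 11, 11, 19, 17, 13, 12]
```

```bash
python3 - <<'E'
from h import *
c=env.read_camera("side")
for a in(-30,30):
    b=proj(c,[662.2+49.5,-64-a,63])
    for nm,p in(("lower outer rim",[711.7,-64-a,34]),("lower inner rim",[706.7,-64-a,34]),("lower outer, x+1",[712.7,-64-a,34]),("upper +1z",[711.7,-64-a,64]),("upper bottom z=5 of 29",[711.7,-64-a,34]),("lower bottom",[711.7,-64-a,0])):
        print(a,nm,np.round(proj(c,p)-b,2))
E
python3 - <<'E'
import sys;sys.path.insert(0,'.')
from h import *
c=env.read_camera("side");im=c["image"]
for col in(228,236,244,252,260): print(col,[int(v) for v in im[236:275,col,2]])
E
```

```text
-30 lower outer rim [0.38 8.58]
-30 lower inner rim [0.37 7.15]
-30 lower outer, x+1 [0.38 8.87]
-30 upper +1z [-0.01 -0.3 ]
-30 upper bottom z=5 of 29 [0.38 8.58]
-30 lower bottom [ 0.8  18.33]
30 lower outer rim [0.73 8.58]
30 lower inner rim [0.8  7.14]
30 lower outer, x+1 [0.72 8.87]
30 upper +1z [-0.03 -0.3 ]
30 upper bottom z=5 of 29 [0.73 8.58]
30 lower bottom [ 1.56 18.33]
228 [151, 152, 150, 154, 154, 153, 152, 152, 152, 152, 152, 151, 152, 157, 157, 119, 86, 85, 88, 87, 90, 89, 87, 80, 97, 87, 87, 89, 90, 87, 86, 93, 97, 51, 48, 92, 97, 94, 91]
236 [151, 153, 152, 152, 153, 152, 150, 152, 152, 151, 153, 153, 153, 151, 157, 85, 85, 91, 89, 87, 90, 89, 82, 85, 165, 94, 85, 89, 87, 87, 88, 89, 86, 52, 91, 97, 102, 105, 111]
244 [153, 152, 152, 153, 151, 150, 153, 152, 151, 152, 152, 152, 152, 150, 172, 90, 84, 90, 87, 86, 86, 87, 86, 89, 170, 96, 85, 88, 90, 90, 91, 88, 76, 52, 101, 110, 115, 115, 117]
252 [153, 150, 154, 151, 150, 153, 150, 153, 152, 152, 153, 149, 152, 154, 171, 95, 83, 89, 88, 89, 86, 85, 85, 91, 158, 95, 88, 87, 90, 88, 89, 86, 71, 67, 118, 114, 111, 114, 117]
260 [61, 80, 83, 80, 80, 88, 151, 154, 153, 150, 153, 151, 153, 158, 142, 89, 86, 86, 89, 86, 86, 83, 80, 85, 130, 91, 85, 88, 88, 88, 86, 85, 58, 68, 123, 121, 120, 117, 113]
```

send_rows:
  moves:
    - [[0,0,-0.007,0,0,0],[0.005,0,-0.008,0,0,0],[0.01,0,-0.008,0,0,0],[0.01,0,-0.008,0,0,0],[0.01,0,-0.004,0,0,0],[0.01,0,-0.001,0,0,0],[0.01,0,0,0,0,0]]

```text
t: 22.23
eef_pos: [664.2, 14.5, 51.5]
tcp_rot: [-3.141, -0.001, 0.0]
ft_force: [-3.5, 3.3, 8.6]
opening: 0.123
```

send_rows:
  moves:
    - [[0.007,0,-0.002,0,0,0],[0.012,0,-0.002,0,0,0],[0.012,0,-0.002,0,0,0]]

```text
t: 22.48
eef_pos: [667.3, 14.2, 51.7]
tcp_rot: [-3.141, 0.001, 0.0]
ft_force: [-4.8, 1.4, 7.9]
opening: 0.123
```

send_rows:
  moves:
    - [[-0.01,0,0,0,0,0],[-0.02,0,0,0,0,0],[-0.03,0,0,0,0,0],[-0.03,0,0,0,0,0]]

```text
t: 22.82
eef_pos: [658.9, 14.0, 51.7]
tcp_rot: [3.141, -0.002, 0.001]
ft_force: [2.9, 0.1, 4.3]
opening: 0.124
```

```bash
python3 e.py 662.6 -64 0 | tail -1; python3 f.py 658.9 -64 31.5 | tail -2; python3 - <<'E'
import sys;sys.path.insert(0,'.')
from h import *
c=env.read_camera("side");im=c["image"]
for col in(228,236,244,252,260): print(col,[int(v) for v in im[246:275,col,2]])
E
```

```text
near bottom offset px -1.33 slope (rad, + = handle end lower) 0.028 n 35 mm/px 2.48
near rim handle half B [152, 151, 151, 150, 144, 154, 128, 88, 86, 87, 87, 87, 87, 86, 83, 126, 131, 88] R [23, 22, 23, 22, 21, 26, 23, 12, 13, 13, 12, 11, 12, 10, 11, 20, 22, 13]
near rim mouth half B [151, 151, 151, 151, 150, 152, 128, 88, 87, 88, 87, 87, 87, 87, 107, 150, 108, 87] R [25, 24, 24, 25, 24, 23, 21, 13, 13, 13, 11, 12, 14, 12, 15, 23, 17, 13]
228 [151, 152, 153, 147, 154, 91, 85, 88, 87, 88, 86, 88, 110, 164, 117, 84, 89, 86, 89, 87, 91, 86, 49, 46, 86, 90, 94, 94, 93]
236 [152, 150, 154, 160, 117, 85, 86, 89, 91, 88, 86, 84, 101, 177, 109, 85, 88, 89, 90, 88, 88, 91, 52, 48, 90, 99, 102, 104, 112]
244 [154, 153, 149, 158, 91, 87, 89, 86, 90, 87, 89, 82, 83, 160, 94, 87, 88, 88, 87, 90, 90, 87, 40, 67, 106, 106, 113, 114, 116]
252 [151, 152, 151, 169, 93, 82, 88, 88, 90, 89, 87, 81, 81, 162, 95, 87, 90, 88, 87, 87, 88, 77, 55, 65, 118, 115, 110, 111, 116]
260 [153, 151, 154, 174, 93, 85, 91, 88, 88, 84, 85, 80, 88, 175, 92, 86, 87, 86, 88, 86, 87, 99, 67, 122, 124, 121, 120, 116, 117]
```

send_rows:
  moves:
    - [[0.012,0,-0.02,0,0,0],[0.015,0,-0.05,0,0,0],[0.015,0,-0.1,0,0,0],[0.015,0,-0.13,0,0,0],[0.015,0,-0.13,0,0,0],[0.015,0,-0.13,0,0,0],[0.015,0,-0.13,0,0,0]]

```text
t: 23.55
eef_pos: [662.7, 14.1, 89.8]
tcp_rot: [-3.141, 0.001, 0.001]
ft_force: [0.6, -0.0, -2.9]
opening: 0.126
```

```bash
cat > r.py <<'E'
from h import *
import sys
# subpixel position of near outer rim edge (bright->dark in B, drop) and its slope, for tray at x y z
s=env.state();print(round(s["t"],2),np.round(s["eef_pos"],1),np.round(s["tcp_rot"],3),np.round(s["ft_force"],1))
c=env.read_camera("side");im=c["image"][:,:,2].astype(np.float32)
for arg in sys.argv[1:]:
    x,y,z=map(float,arg.split(","));As=np.linspace(-58,53,60);k=np.arange(-5,5.01,.1,dtype=np.float32);res=[]
    P=np.array([proj(c,[x+49.5,y-a,z+34]) for a in As],np.float32)
    G=np.array([cv2.remap(im,np.full_like(k,p[0]),p[1]+k,cv2.INTER_LINEAR).ravel() for p in P])
    for sel,nm in((As<-28,"handle end"),((As>=-28)&(As<0),"h-mid"),((As>=0)&(As<26),"m-mid"),(As>=26,"mouth end")):
        g=G[sel].mean(0);d=g[10:]-g[:-10];i=d.argmin();print(arg,nm,"k",round(float(k[i]+.5),2),"drop",int(d[i]),end=" | ")
    print()
    for a in(0,):
        p=proj(c,[x+49.5,y,z+34]);print("px per mm x,z",np.round(proj(c,[x+50.5,y,z+34])[1]-p[1],3),np.round(proj(c,[x+49.5,y,z+35])[1]-p[1],3))
E
python3 p.py 663 14 90 0; X=$(python3 -c "
from cell import env
p=env.state()['eef_pos'];print('%.1f,%.1f,%.1f'%(p[0],p[1]-78,p[2]-20.2))"); python3 r.py $X 662.6,-64,0
```

```text
t 23.55 pos [662.7  14.1  89.8] rot [-3.1414e+00  1.1000e-03  6.0000e-04] F [ 0.6 -0.  -2.9] q [-0.08  0.69  1.58  0.    0.88 -0.08] op 0.126
[ 0.0011  0.0005 -0.0008] [-0.0001  0.0007  0.0004]
23.55 [662.7  14.1  89.8] [-3.141e+00  1.000e-03  1.000e-03] [ 0.6 -0.  -2.9]
662.7,-63.9,69.6 handle end k -0.2 drop -58 | 662.7,-63.9,69.6 h-mid k 0.3 drop -48 | 662.7,-63.9,69.6 m-mid k 0.1 drop -69 | 662.7,-63.9,69.6 mouth end k -0.1 drop -59 | 
px per mm x,z 0.285 -0.313
662.6,-64,0 handle end k -0.2 drop -73 | 662.6,-64,0 h-mid k -0.5 drop -61 | 662.6,-64,0 m-mid k 0.1 drop -35 | 662.6,-64,0 mouth end k -0.1 drop -61 | 
px per mm x,z 0.288 -0.292
```

send_rows:
  moves:
    - [[-0.002,0,0.03,0,0,0],[-0.002,0,0.07,0,0,0],[-0.002,0,0.1,0,0,0],[-0.002,0,0.11,0,0,0],[-0.002,0,0.11,0,0,0],[-0.002,0,0.11,0,0,0],[-0.002,0,0.115,0,0,0],[-0.002,0,0.12,0,0,0],[-0.002,0,0.123,0,0,0],[-0.002,0,0.123,0,0,0]]

```text
t: 24.43
eef_pos: [662.5, 14.1, 53.5]
tcp_rot: [-3.142, -0.0, 0.001]
ft_force: [-0.3, 0.6, -2.5]
opening: 0.125
```

send_rows:
  moves:
    - [[0,0,0.002,0,0,0],[0,0,0.004,0,0,0],[0,0,0.004,0,0,0]]

```text
t: 24.68
eef_pos: [662.6, 14.1, 52.3]
tcp_rot: [-3.142, -0.0, 0.001]
ft_force: [-0.4, -0.1, -2.3]
opening: 0.126
```

send_rows:
  moves:
    - [[0,0,0.002,0,0,0],[0,0,0.003,0,0,0],[0,0,0.003,0,0,0]]

```text
t: 24.93
eef_pos: [662.7, 14.2, 52.0]
tcp_rot: [-3.141, -0.001, 0.001]
ft_force: [-0.9, 2.3, 5.1]
opening: 0.124
```

send_rows:
  moves:
    - [[0,0,-0.002,0,0,0],[0,0,-0.002,0,0,0],[0,0,-0.002,0,0,0],[0,0,-0.002,0,0,0],[0,0,-0.002,0,0,0],[0,0,-0.002,0,0,0]]
  grip: 0.4

```text
t: 25.43
eef_pos: [662.5, 14.1, 51.8]
tcp_rot: [-3.142, 0.0, 0.001]
ft_force: [0.3, 0.4, -1.3]
opening: 0.302
```

```bash
python3 r.py 662.6,-64,29 662.6,-64,0; python3 - <<'E'
import sys;sys.path.insert(0,'.')
from h import *
c=env.read_camera("side");im=c["image"]
for col in(228,236,244,252,260): print(col,[int(v) for v in im[246:275,col,2]])
E
```

```text
25.43 [662.5  14.1  51.8] [-3.142e+00  0.000e+00  1.000e-03] [ 0.3  0.4 -1.3]
662.6,-64,29 handle end k -0.7 drop -66 | 662.6,-64,29 h-mid k -0.9 drop -51 | 662.6,-64,29 m-mid k -0.3 drop -67 | 662.6,-64,29 mouth end k -0.5 drop -50 | 
px per mm x,z 0.287 -0.3
662.6,-64,0 handle end k -1.4 drop -4 | 662.6,-64,0 h-mid k -1.6 drop -7 | 662.6,-64,0 m-mid k 0.2 drop -14 | 662.6,-64,0 mouth end k -1.0 drop -3 | 
px per mm x,z 0.288 -0.292
228 [153, 153, 152, 152, 148, 158, 92, 86, 89, 89, 88, 89, 87, 90, 87, 89, 90, 86, 91, 88, 89, 89, 73, 50, 87, 91, 94, 96, 91]
236 [152, 150, 153, 152, 141, 169, 90, 87, 88, 86, 88, 88, 90, 90, 97, 90, 90, 88, 88, 89, 89, 90, 58, 50, 92, 99, 103, 107, 110]
244 [151, 155, 151, 153, 153, 129, 89, 87, 87, 89, 88, 87, 86, 82, 106, 94, 87, 84, 89, 87, 88, 88, 55, 65, 102, 112, 112, 116, 119]
252 [151, 153, 151, 126, 159, 88, 87, 88, 90, 89, 89, 90, 89, 69, 79, 83, 87, 90, 89, 87, 90, 85, 45, 64, 119, 115, 111, 112, 117]
260 [152, 151, 151, 155, 175, 94, 86, 87, 87, 87, 86, 87, 88, 86, 87, 90, 89, 88, 85, 86, 89, 98, 70, 123, 123, 121, 122, 118, 110]
```

send_rows:
  moves:
    - [[0,0,-0.03,0,0,0],[0,0,-0.1,0,0,0],[0,0,-0.2,0,0,0],[0,0,-0.33,0,0,0],[0,0,-0.4,0,0,0],[0,-0.1,-0.4,0,0,0],[-0.1,-0.25,-0.4,0,0,0],[-0.2,-0.4,-0.4,0,0,0],[-0.3,-0.53,-0.4,0,0,0],[-0.4,-0.66,-0.4,0,0,0],[-0.5,-0.8,-0.4,0,0,0],[-0.6,-0.85,-0.4,0,0,0]]

```text
t: 26.53
eef_pos: [510.5, 243.9, 172.7]
tcp_rot: [-3.141, -0.001, 0.001]
ft_force: [0.5, 1.3, 0.0]
opening: 0.297
```

```bash
python3 - <<'E'
import h as H
from h import *
S=np.vstack([DON,DON+[0,0,29]])
c=env.read_camera("side")
for d in (27,29,31.5,34):
    hb=bluehull(c,(205,215,276,275)); print("side stack z",d,fit(c,hb,np.vstack([DON,DON+[0,0,d]]),(662,-64,-1.57)))
c2=env.read_camera("top")
hb=bluehull(c2,(262,120,335,183));print("top upper+lower",fit(c2,hb,S,(664,-64,-1.57)),"upper only",fit(c2,hb,DON,(664,-64,-1.57),29))
im=c["image"]
np.set_printoptions(linewidth=220)
# row profile along the rack channel centre, side camera at bar top height
for x in(455,470,485):
    ys=np.arange(-95,-205,-2.);p=np.array([proj(c,[x,y,20]) for y in ys],np.float32)
    v=cv2.remap(im.astype(np.float32),p[:,0].copy(),p[:,1].copy(),cv2.INTER_LINEAR)[:,0]
    print(x,[(int(y),int(a[0])) for y,a in zip(ys,v)])
for t in("tape_roll","red_pliers","marker"): print(t,[np.round(r["xy"]) for r in env.look_for("top",t)][:1])
hsv=c2["image"]
cv2.imwrite("pics/fin.png",c2["image"][:,:,::-1])
print(env.state()["eef_pos"],env.state()["t"])
E
python3 r.py 662.6,-64,29
```

```text
side stack z 27 (array([646.092, -75.581,  -1.227]), np.float64(0.743))
side stack z 29 (array([646.727, -75.541,  -1.23 ]), np.float64(0.754))
side stack z 31.5 (array([647.531, -75.53 ,  -1.232]), np.float64(0.767))
side stack z 34 (array([654.959, -67.432,  -1.673]), np.float64(0.768))
top upper+lower (array([663.403, -64.818,  -1.571]), np.float64(0.983)) upper only (array([661.854, -64.695,  -1.565]), np.float64(0.921))
455 [(-95, 155), (-97, 139), (-99, 90), (-101, 108), (-103, 131), (-105, 150), (-107, 151), (-109, 151), (-111, 150), (-113, 151), (-115, 154), (-117, 155), (-119, 157), (-121, 138), (-123, 138), (-125, 149), (-127, 150), (-129, 149), (-131, 149), (-133, 151), (-135, 152), (-137, 155), (-139, 155), (-141, 134), (-143, 138), (-145, 148), (-147, 148), (-149, 149), (-151, 150), (-153, 151), (-155, 153), (-157, 154), (-159, 151), (-161, 135), (-163, 141), (-165, 148), (-167, 149), (-169, 148), (-171, 148), (-173, 150), (-175, 152), (-177, 154), (-179, 150), (-181, 133), (-183, 143), (-185, 149), (-187, 150), (-189, 149), (-191, 150), (-193, 153), (-195, 156), (-197, 
[... 1169 characters left out ...]
 (-159, 167), (-161, 155), (-163, 146), (-165, 151), (-167, 155), (-169, 159), (-171, 163), (-173, 164), (-175, 166), (-177, 167), (-179, 166), (-181, 141), (-183, 138), (-185, 148), (-187, 155), (-189, 158), (-191, 162), (-193, 166), (-195, 156), (-197, 127), (-199, 86), (-201, 39), (-203, 49)]
tape_roll [array([394., 187.])]
red_pliers [array([329., 232.])]
marker [array([167., 148.])]
[511.73339879 242.18330577 172.64678619] 26.7833
26.78 [511.7 242.2 172.6] [-3.141e+00 -1.000e-03  1.000e-03] [ 0.6 -0.2 -0.8]
662.6,-64,29 handle end k -0.7 drop -65 | 662.6,-64,29 h-mid k -0.9 drop -50 | 662.6,-64,29 m-mid k -0.3 drop -66 | 662.6,-64,29 mouth end k -0.5 drop -49 | 
px per mm x,z 0.287 -0.3
```

```bash
python3 - <<'E'
from h import *
c=env.read_camera("side")
print([proj(c,[662.5-49.5,y,63]).round(1) for y in(-124,1)])
hb=bluehull(c,(212,225,276,275));print(hb.reshape(-1,2).min(0),hb.reshape(-1,2).max(0))
for d in (26,29,31.5,34): print("side stack z",d,fit(c,hb,np.vstack([DON,DON+[0,0,d]]),(662,-64,-1.57)))
c2=env.read_camera("top");hb=bluehull(c2,(262,120,335,183))
for d in (26,29,31.5,34): print("top stack z",d,fit(c2,hb,np.vstack([DON,DON+[0,0,d]]),(662,-64,-1.57)))
E
```

```text
[array([219.4, 225.4]), array([268.3, 224.1])]
[217.5 224.5] [269.5 268.5]
side stack z 26 (array([659.35 , -63.754,  -1.587]), np.float64(0.978))
side stack z 29 (array([660.658, -63.47 ,  -1.589]), np.float64(0.982))
side stack z 31.5 (array([660.429, -63.425,  -1.574]), np.float64(0.967))
side stack z 34 (array([660.445, -63.12 ,  -1.576]), np.float64(0.952))
top stack z 26 (array([663.984, -65.152,  -1.564]), np.float64(0.972))
top stack z 29 (array([663.424, -64.791,  -1.571]), np.float64(0.982))
top stack z 31.5 (array([663.093, -64.584,  -1.571]), np.float64(0.989))
top stack z 34 (array([662.964, -64.445,  -1.57 ]), np.float64(0.99))
```

```bash
python3 -c "
from cell import env
print(env.job_done())"
```

```text
the job is handed in; nothing more can be done
None
```

I docked the loose tray, swept its two bars across, pressed the row of five shut against the end stop, and put the emptied tray on the spare one. I handed the job in about 27 s into the 72 s allowed. No verdict is reported, so what follows rests on my own checks.

- **Docking:** I dragged the tray in by its handle until contact was felt, at about 36 N.
- **Row of five:** I pressed it in small steps up to about 25 N at the wrist. In the final image the joints between bars fall every 20 mm, which means no visible gaps.
- **Stack:** After release the seam between the trays all but vanished. The side camera fits best at 29 mm up, squarely aligned.

**Checks that disagreed or were limited:**
- **Early contact:** While held, the tray touched about 2.5 mm above its expected seat, and I slid the stack a few millimetres sideways feeling for the walls. It dropped into place only when released.
- **Top camera:** It fitted slightly better at 31.5–34 mm up, but it is not very sensitive to height. I trusted the side camera and the seam.
- **Bystanders:** In the last check the network placed the tape roll and pliers somewhere else than at the start. I took this as detection noise, since the moves were planned clear of all three, but I did not confirm it because I had used all 12 picture views.

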